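# Snap the lid onto the fuse holder

## Robot

A 6-joint arm with a two-finger parallel gripper is mounted at the origin on the work surface. World frame = base frame: x ahead of the robot, y to its left, z up, the work surface at z = 0. Lengths are in m, angles in rad, forces in N, time in s.
With the tool pointing down it reaches from about 0.375 to 0.9 m from the base axis. Payload 3.1 kg.
Tool frame: the origin (TCP) lies on the centre line of the jaws, within the pads' length; the fingertips stand robot.tcp_to_tips ahead of it and the grasp point (between the pads) lies 3 mm ahead of it (robot.tcp_to_tips is the distance from the TCP to the fingertips, in m); z points along the fingers, y is the line along which they close (so a half turn about z gives the same grasp; the last joint's range is limited). The gripper opens to 87 mm and grips with 3 to 60 N. Pads are 19 mm wide; open, the fingers measure 117 mm over their backs; the gripper's body (75 mm by 190 mm) begins 51 mm behind the grasp point.
Start: joints at [-1.482, 0.527, 1.433, -0, 1.181, -0.178], TCP at [0.165, -0.603, 0.245] pointing down, gripper open.
Joint ranges: [-3.08, 3.08], [-0.75, 2.2], [0.22, 2.44], [-1.43, 4.57], [0, 2.65], [-2.85, 2.85]. Speed limits (rad/s): [2.79, 2.79, 3.14, 3.14, 3.14, 3.14].

## Interface

Orientations are given as a unit quaternion [x, y, z, w].
In Python, from rig import robot gives the robot as it stands. The module is installed in compiled form; this text tells all that it offers.
- The arm moves only by the shell command python3 -m jog 'ROWS' [FORCE]. ROWS is JSON, one flat list of numbers, 5 for each row, row after row: the finger opening in m, from 0 to 0.087, then the shift along the tool's x, y, z in m, then the turn about the tool's z in units of 10 degrees (1.0 is 10 degrees). In form: [claw, x, y, z, roll, claw, x, y, z, roll, ...]. A call has 1 to 20 rows; each row shifts and turns the commanded pose from where the row before left it, along the tool's axes as they then stand; what a row does not reach is not made up. A row lasts 1/8 s, in which the tool goes at most 62.5 mm and 10.7 degrees, less where a joint would pass 70% of its speed; a pose out of reach is approached as far as the arm can. A call with a gripper value outside its range is refused whole. The fingers move at their own pace and stop on an object; FORCE is the grip in N (left out, the last holds). Time passes only in rows, so rows that do not move let the fingers close. It gives the time, the measured TCP pose, the force, the opening and the grip force at its end, in the units of the state.
- robot.get_obs(): the state, without advancing time (a new reading comes with each control period).
- robot.camera(name): name is "scene" or "top"; returns the picture (400x640x3 uint8, blue, green, red); there is no depth.
- robot.camera_model(name): a dict with "fx", "fy", "cx", "cy" (pixels), "R" (3x3) and "t" (3): a world point X has camera coordinates R X + t. Camera axes: x right, y down, z forward; pixel columns grow to the right and rows downward; lengths in m; the calibration is good to about 2 mm. A picture is of the moment at which its call begins. camera_model takes no time and is no camera call.
- robot.hand_in(): hands the job in; it is judged then, once.
Trained networks look in the newest picture that a camera, given by its name, has taken for a name from the list of things; names that differ only in an ending like _2 or _b are one class to them, and where a whole thing is asked for, a point or a joint stands for the part that bears it (a point fixed in the world has none). Each returns a list of dicts, best first, with "conf" (0 to 1); they miss things now and then, are a little off and sometimes report something else, mostly with a low value. They report only what shows in the picture. A call takes as long as a camera call. They do not tell look-alikes from the thing itself.
- robot.look_for(camera, label): "extent" ([centre column, centre row, width, height] in pixels, round what is visible of it).
- robot.outline_of(camera, label): "region" (400x640 bool, what is visible of it) and "extent" ([centre column, centre row, width, height] in pixels, round what is visible of it).
The state is a dict: "time": time; "q": joint angles; "joint_velocities": joint speeds; "joint_torque": joint torques, N m; "position": TCP position; "tool_rot": TCP orientation; "ft_force": force on the tool from outside, world axes, zero at the start; "moment": the same for the moment, N m; "grip_width": finger opening in m; "grip_force": force on a finger pad.
Only numpy, scipy, OpenCV 4.12 (cv2) and the standard library are available. Lean on these libraries where they do the work, as an engineer would, in place of code of your own. Each camera call takes 0.05 s, during which the arm holds its last target. There are 200 camera calls.

## Task

The fuse holder on the test stand needs its lid back on: take the black lid that fits it, set it squarely over the holder's two upright snap hooks and push it straight down, level, until both ends have clicked home, then let go. Feel for the clicks and do not lean on it harder than needed, because the holder cracks under too much force; leave the other lids and parts where they lie.

Things in the scene. Friction and masses are not known exactly. Their poses are not given: they have to be found in the camera images.
- stand: Fixed stand with the open fuse holder (grey, 98 x 46 mm) centred on it. Origin: centre of the underside of its 120 x 70 x 10 mm foot, on the bench; x along the holder, z up. The holder sits on a rigid column clamped at a height that is NOT reported: its deck, where the seated lid's rim rests on a firm seal, is anywhere 24 to 32 mm above this origin. Copper end tabs reach x = +-68 mm, below the deck.
- holder_axis (a point): Point on the upright centre line of foot and holder, on the foot's top, 10 mm above stand's origin, same axes. Snap hooks stand at x = +35 and -35 mm, y = 0: 14 mm wide, 34 mm above the deck, sloping barbs facing outward. Two rails (40 mm long, outer faces y = +-17 mm, rounded tops 10.5 mm above the deck) guide the lid's long walls with 1.5 mm play each side.
- hook_a (a joint): Bend of the snap hook at the stand's +x end, rad: 0 upright (free or clicked home), grows to about 0.15 as the lid goes down, then falls back below 0.02 with the click. A lid let go on the hooks stays on the barbs, its rim 5 to 12 mm above the deck depending on how firmly it was set down; the click comes 2 to 3 mm above the deck, and once clicked the rim lies on the deck.
- hook_b (a joint): The same for the hook at the stand's -x end. Clicking both takes 5 to 10 N in all, straight down on the middle of the lid's top: the force grows as the hooks bend, drops at each click, then rises steeply (over 10 N per mm) once the rim is on the deck, so press slowly, at a few mm per second. Over 30 N between lid and holder cracks it.
- lid: The loose black lid that fits: 84 x 42 mm and 40 mm tall (the tallest), open below, 60 g, a window in each short end wall. Lies rim down on the bench. Origin: centre of the rim plane (underside); x along the 84 mm, y across the 42 mm, z up to the flat top. Plain long side walls to grip across y. The same turned half round.
- lid_short: Black lid that does not fit, 56 x 42 x 30 mm, no windows. Origin: centre of the underside. Leave it alone.
- lid_long: Black lid that does not fit, 112 x 42 x 30 mm, no windows. Origin: centre of the underside. Leave it alone.
- terminal_block: Loose copper terminal block, 46 x 24 x 20 mm, with three screws. Origin: centre of the underside. Leave it alone.
- hex_key: Loose L-shaped chrome hex key, 6 mm thick, long leg 86 mm along x (-48 to +38 mm), short leg 26 mm to +y at its +x end. Origin on the long leg, at the underside. Leave it alone.
Not all that is in view belongs to the job. What is shaped like the lid but brown, purple or yellow is not meant.

How it is judged:
By the outcome, as a careful person would: the job done as asked, in the order asked, and still so for the second after the job is handed in, with the robot touching nothing.
It also fails if it takes over 64 s, if anything falls off the work surface, if the arm or the gripper's body presses on something with over 40 N, if the wrist force passes 120 N, or if a joint passes its speed limit or range.

## Working session

There is one attempt and no reset: what is moved stays moved. The work goes in short steps, Python scripts to look and compute and a shell command to move; the robot and the scene stay as the last step left them, time stands still between calls to the robot, and variables do not carry over. Pictures are saved under pics/ and viewed, at most 10 in all, crops included, and the job is handed in when it is done.

```bash
mkdir -p pics; python3 - <<'E'
from rig import robot
import cv2,numpy as np
for c in("top","scene"):
    im=robot.camera(c); cv2.imwrite(f"pics/{c}0.png",im)
    m=robot.camera_model(c); print(c,m)
    for l in("lid","stand"):
        for d in robot.look_for(c,l)[:6]: print(l,np.round(d["extent"],1),round(d["conf"],2))
o=robot.get_obs();print(o,robot.tcp_to_tips)
E
```

```text
top {'fx': 380.0847180571309, 'fy': 380.0847180571309, 'cx': 315.1398826660129, 'cy': 199.82683192349205, 'R': array([[ 0.01113731, -0.99987008,  0.01165266],
       [-0.99650761, -0.0120628 , -0.08262605],
       [ 0.08275588, -0.01069173, -0.99651249]]), 't': array([-0.02000178,  0.48512661,  0.93103252])}
lid [260.9 215.8  20.9  34.9] 0.91
lid [312.6 222.5  31.8  36. ] 0.91
lid [237.9 264.9  32.3  23.1] 0.86
lid [288.6 148.8  24.1  38.3] 0.63
lid [181.8 153.8  36.2  35.9] 0.63
stand [334.6 157.5  34.7  52.2] 0.79
scene {'fx': 441.78781700714455, 'fy': 441.78781700714455, 'cx': 312.42113325333884, 'cy': 198.48977550275285, 'R': array([[ 0.6847033 ,  0.72845143, -0.02323597],
       [ 0.44794471, -0.44576386, -0.77500975],
       [-0.57491472,  0.52024331, -0.63152195]]), 't': array([-0.3085261 , -0.16856854,  1.21673602])}
lid [463.1 172.9  37.5  35.5] 0.95
lid [355.9 182.2  38.4  32.6] 0.94
lid [306.4 202.4  24.2  36.9] 0.7
lid [394.7 230.6  42.4  47.8] 0.68
lid [340.5 260.5  63.4  65.6] 0.34
stand [339.2 261.1  66.9  63.9] 0.95
{'time': 0.3, 'q': array([-1.48250296e+00,  5.27863878e-01,  1.43306478e+00, -2.70052042e-05,
        1.18139275e+00, -1.78457319e-01]), 'joint_velocities': array([ 0.00058143, -0.00467702, -0.00423227,  0.00036549, -0.00158759,
        0.00119601]), 'joint_torque': array([ 8.28962584e-04, -4.39563274e+01, -1.76550454e+01,  6.32502674e-02,
        5.49933873e-02, -1.12097000e-04]), 'position': array([ 0.16477603, -0.60265414,  0.24420832]), 'tool_rot': array([ 9.91117938e-01,  1.32985337e-01,  3.94405943e-06, -3.64568965e-04]), 'ft_force': array([-0.25106734, -0.18886839, -0.21078338]), 'moment': array([-0.01424317, -0.00390174, -0.08202912]), 'grip_force': 0.0, 'grip_width': 0.08694347450122739} 0.022
```

View pics/top0.png

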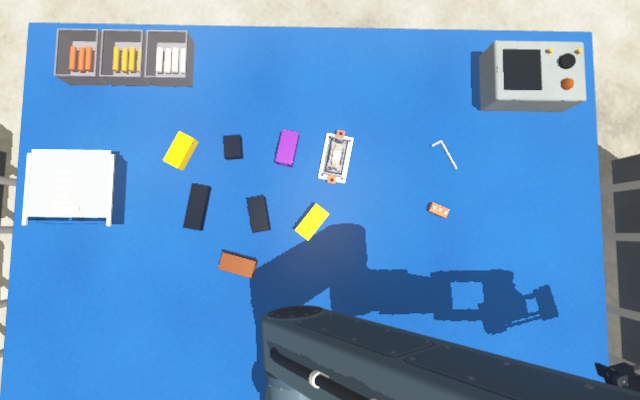

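View pics/scene0.png

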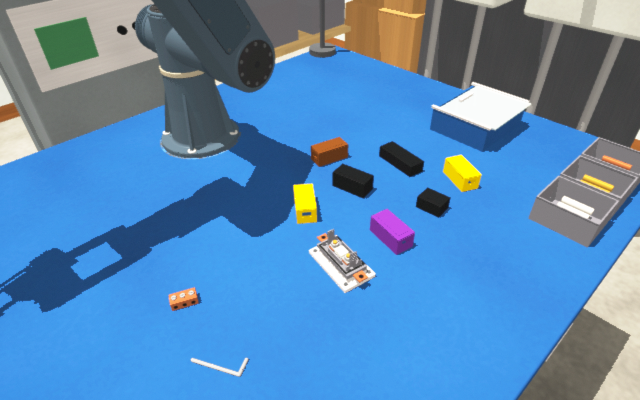

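Candidates for the lid in the top picture: black mid-size (259,213), black long (197,206), black short (232,147), yellow (180,151) and (312,221), purple (287,147), brown (237,264). By colour and proportions (84x42), I choose the black one at (259,213), which is at (353,181) in the scene view. Next is a close crop to check it, plus outlines.

```bash
python3 - <<'E'
from rig import robot
import cv2,numpy as np
out=[]
for c,lc,sc in(("top",(259,213),(336,157)),("scene",(353,181),(341,261))):
    im=robot.camera(c); cv2.imwrite(f"pics/{c}1.png",im)
    for l,p in(("lid",lc),("stand",sc)):
        ds=robot.outline_of(c,l)
        for d in ds: print(c,l,np.round(d["extent"],1),round(d["conf"],2))
        ds=[d for d in ds if np.hypot(d["extent"][0]-p[0],d["extent"][1]-p[1])<14]
        m=ds[0]["region"] if ds else np.zeros((400,640),bool)
        np.save(f"{c}_{l}.npy",m)
        x,y=p; s=40
        a=im[y-s:y+s,x-s:x+s].copy()
        a=cv2.resize(a,(400,300) if 0 else (300,300),interpolation=cv2.INTER_CUBIC)
        mm=cv2.resize(m[y-s:y+s,x-s:x+s].astype(np.uint8),(300,300),interpolation=0)
        cs,_=cv2.findContours(mm,0,2); cv2.drawContours(a,cs,-1,(0,255,0),1); out.append(a)
cv2.imwrite("pics/crop1.png",np.vstack([np.hstack(out[:2]),np.hstack(out[2:])]))
E
```

```text
top lid [260.  214.9  17.8  36. ] 0.91
top lid [310.5 222.6  31.2  36.4] 0.89
top lid [287.1 148.2  22.3  38.5] 0.89
top lid [180.7 149.7  35.4  34.6] 0.88
top lid [234.7 263.4  37.6  26.7] 0.73
top stand [333.3 157.6  32.6  54.7] 0.61
scene lid [463.6 173.2  39.2  32.2] 0.95
scene lid [351.4 182.2  36.7  32.8] 0.92
scene lid [331.  151.6  39.4  32. ] 0.74
scene lid [391.9 231.9  44.   44.1] 0.72
scene lid [304.8 202.6  27.4  38.1] 0.62
scene lid [354.4 260.1   4.8  13.9] 0.62
scene stand [434.4 201.6  33.7  28.6] 0.71
```

View pics/crop1.png

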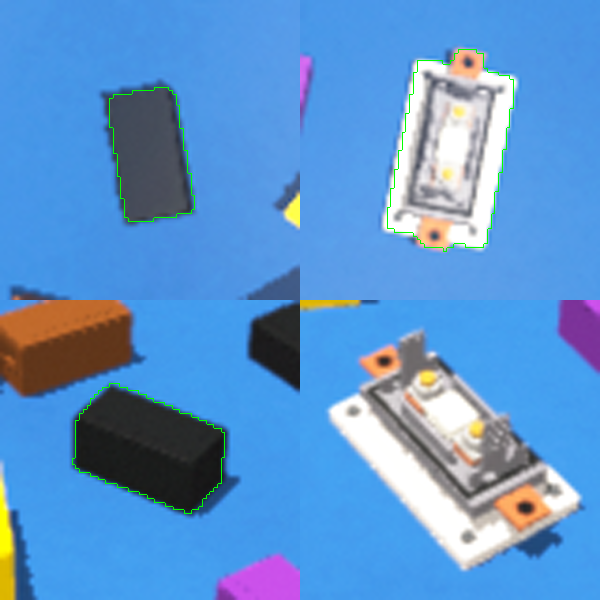

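```bash
cat > fit.py <<'E'
import cv2,numpy as np
from scipy.optimize import minimize
from rig import robot
S=6
def box(x0,x1,y0,y1,z0,z1): return np.array([[x,y,z] for x in(x0,x1) for y in(y0,y1) for z in(z0,z1)])/1e3
LID=[box(-42,42,-21,21,0,40)]
STAND=[box(-60,60,-35,35,0,10),box(-49,49,-23,23,10,28)]+[box(s*35-2,s*35+2,-7,7,28,62) for s in(1,-1)]
def proj(c,P):
    m=robot.camera_model(c); q=P@m["R"].T+m["t"]
    return np.c_[m["fx"]*q[:,0]/q[:,2]+m["cx"],m["fy"]*q[:,1]/q[:,2]+m["cy"]]
def ray(c,u,v,z):
    m=robot.camera_model(c); C=-m["R"].T@m["t"]; d=m["R"].T@np.array([(u-m["cx"])/m["fx"],(v-m["cy"])/m["fy"],1])
    return C+d*(z-C[2])/d[2]
def place(P,p,z0=0):
    c,s=np.cos(p[2]),np.sin(p[2]); return P@np.array([[c,s,0],[-s,c,0],[0,0,1]])+[p[0],p[1],z0]
def mask(im,ctr,h,kind):
    x,y=ctr; a=im[y-h:y+h,x-h:x+h]
    a=cv2.resize(a,None,fx=S,fy=S,interpolation=cv2.INTER_CUBIC)
    b,g,r=[a[...,i].astype(int) for i in range(3)]
    fg=(b-r)<(55 if kind=="stand" else 50)
    ign=np.zeros_like(fg)
    if kind=="stand":
        ign=cv2.dilate(((r-b)>35).astype(np.uint8),np.ones((15,15)))>0
    n,lab,st,_=cv2.connectedComponentsWithStats(fg.astype(np.uint8))
    d=lab==(lab[h*S,h*S] or 1+np.argmax(st[1:,4]))
    return d,ign
def render(c,parts,p,ctr,h,z0=0):
    m=np.zeros((2*h*S,2*h*S),np.uint8)
    for P in parts:
        q=(proj(c,place(P,p,z0))-np.array(ctr)+h+.5)*S-.5
        cv2.fillConvexPoly(m,cv2.convexHull(np.round(q*16).astype(np.int32)),1,shift=4)
    return m>0
def fit(views,parts,p0,z0=0):
    def cost(v):
        p=[v[0]/100,v[1]/100,v[2]/10]
        return sum((((render(c,parts,p,ctr,h,z0)^d)&~g).sum())/d.sum() for c,ctr,h,d,g in views)
    b=None
    for k in range(3):
        v0=np.array([p0[0]*100,p0[1]*100,p0[2]*10]) if b is None else b.x
        b=minimize(cost,v0,method="Nelder-Mead",options=dict(initial_simplex=np.vstack([v0]+[v0+e for e in np.diag([.6,.6,1.])*(1 if k%2==0 else -1)])))
    return np.array([b.x[0]/100,b.x[1]/100,b.x[2]/10]),b.fun/len(views)
E
python3 - <<'E'
from fit import *
ims={c:cv2.imread(f"pics/{c}1.png") for c in("top","scene")}
for n,parts,ct,cs,z in(("lid",LID,(259,213),(352,181),.04),("stand",STAND,(336,157),(341,261),.01)):
    V=[(c,k,36 if n=="stand" else 26,*mask(ims[c],k,36 if n=="stand" else 26,n)) for c,k in(("top",ct),("scene",cs))]
    X=ray("top",*ct,z); u,v=(ct if 1 else 0)
    # axis guess from min area rect of top mask
    pts=np.argwhere(V[0][3])[:,::-1].astype(np.float32); r=cv2.boxPoints(cv2.minAreaRect(pts))/S-V[0][2]+np.array(ct)
    w=[ray("top",*q,z) for q in r]; e=max((w[1]-w[0],w[2]-w[1]),key=np.linalg.norm); yaw=np.arctan(e[1]/e[0])
    p0=[X[0],X[1],yaw]
    print(n,np.round(p0,4))
    for vv in(V,V[:1],V[1:]): 
        p,f=fit(vv,parts,p0); print(np.round(p,4),np.degrees(p[2]).round(1),round(f,3))
E
```

```text
lid [0.4498 0.1224 0.186 ]
[0.4479 0.1278 0.1849] 10.6 0.087
[0.4485 0.1265 0.1737] 10.0 0.086
[0.4467 0.131  0.1524] 8.7 0.078
stand [ 0.5966 -0.0665 -0.176 ]Traceback (most recent call last):
  File "<stdin>", line 12, in <module>
  File "fit.py", line 40, in fit
    b=minimize(cost,v0,method="Nelder-Mead",options=dict(initial_simplex=np.vstack([v0]+[v0+e for e in np.diag([.6,.6,1.])*(1 if k%2==0 else -1)])))
    res = _minimize_neldermead(fun, x0, args, callback, bounds=bounds,
                               **options)
    fxr = func(xr)
    fx = function(np.copy(x), *(wrapper_args + args))
  File "fit.py", line 36, in cost
    return sum((((render(c,parts,p,ctr,h,z0)^d)&~g).sum())/d.sum() for c,ctr,h,d,g in views)
  File "fit.py", line 36, in <genexpr>
    return sum((((render(c,parts,p,ctr,h,z0)^d)&~g).sum())/d.sum() for c,ctr,h,d,g in views)
                  ~~~~~~^^^^^^^^^^^^^^^^^^^^
  File "fit.py", line 30, in render
    q=(proj(c,place(P,p,z0))-np.array(ctr)+h+.5)*S-.5
       ~~~~^^^^^^^^^^^^^^^^^
  File "fit.py", line 9, in proj
    m=robot.camera_model(c); q=P@m["R"].T+m["t"]
ValueError: time passes only in moves, steps and waits
```

```bash
sed -i 's/^S=6/S=6\nCM={c:robot.camera_model(c) for c in("top","scene")}/; s/m=robot.camera_model(c);/m=CM[c];/; s/fg=(b-r)<.*/fg=(b-r)<.36*np.maximum(b,20)/' fit.py
cat > run1.py <<'E'
from fit import *
ims={c:cv2.imread(f"pics/{c}1.png") for c in("top","scene")}
out=[]
for n,parts,p0,ct,cs in(("lid",LID,[.448,.127,.18],(259,213),(352,181)),("stand",STAND,[.597,-.0665,-.176],(336,157),(341,261))):
    h=38 if n=="stand" else 26
    V=[(c,k,h,*mask(ims[c],k,h,n)) for c,k in(("top",ct),("scene",cs))]
    for vv in(V,V[:1],V[1:]): 
        p,f=fit(vv,parts,p0); print(n,np.round(p,4),np.degrees(p[2]).round(1),round(f,3))
        if len(vv)==2: pj=p
    for c,k,h,d,g in V:
        a=cv2.resize(ims[c][k[1]-h:k[1]+h,k[0]-h:k[0]+h],None,fx=S,fy=S)
        for mm,col in((d,(0,255,0)),(render(c,parts,pj,k,h),(0,0,255))):
            cv2.drawContours(a,cv2.findContours(mm.astype(np.uint8),0,2)[0],-1,col,1)
        out.append(cv2.resize(a,(300,300)))
cv2.imwrite("pics/fit1.png",np.vstack([np.hstack(out[:2]),np.hstack(out[2:])]))
E
python3 run1.py
```

```text
lid [0.4476 0.1274 0.1629] 9.3 0.152
lid [0.4486 0.1258 0.2056] 11.8 0.146
lid [0.4442 0.1322 0.1382] 7.9 0.141
stand [ 0.5954 -0.0636 -0.1777] -10.2 0.048
stand [ 0.5957 -0.0652 -0.1831] -10.5 0.028
stand [ 0.5949 -0.0616 -0.1789] -10.3 0.025
```

View pics/fit1.png

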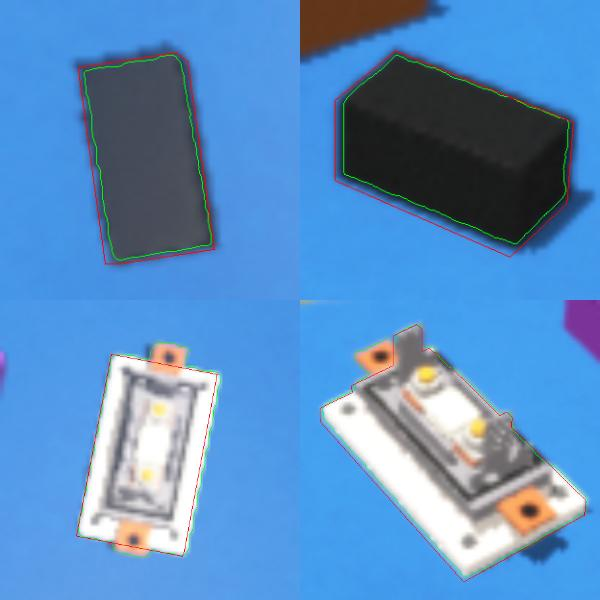

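```bash
sed -i 's/fg=(b-r)<.*/fg=(b-r)<(.34 if kind=="stand" else .55)*np.maximum(b,20)/' fit.py; python3 run1.py
```

```text
lid [0.4481 0.1277 0.1917] 11.0 0.078
lid [0.4483 0.1266 0.1848] 10.6 0.043
lid [0.4462 0.1305 0.1189] 6.8 0.087
stand [ 0.5952 -0.0638 -0.1779] -10.2 0.048
stand [ 0.596  -0.0651 -0.1804] -10.3 0.025
stand [ 0.5949 -0.0618 -0.1815] -10.4 0.027
```

```bash
cat > go.py <<'E'
import sys,numpy as np
from rig import robot
from scipy.spatial.transform import Rotation as R
def state(): 
    o=robot.get_obs(); M=R.from_quat(o["tool_rot"]).as_matrix()
    print("t",round(o["time"],2),"pos",o["position"].round(4),"yaw",np.degrees(np.arctan2(M[1,0],M[0,0])).round(2),"z",M[:,2].round(3),"F",o["ft_force"].round(2),"M",o["moment"].round(2),"w",round(o["grip_width"],4),"g",round(o["grip_force"],1)); return o,M
def to(x,y,z,yaw):
    o,M=state(); y0=np.degrees(np.arctan2(M[1,0],M[0,0])); a=np.radians(yaw)
    T=np.array([[np.cos(a),np.sin(a),0],[np.sin(a),-np.cos(a),0],[0,0,-1]])
    print("roll",round((y0-yaw)/10,3),"shift mm after roll",(T.T@(np.array([x,y,z])-o["position"])*1e3).round(1))
if __name__=="__main__": to(*map(float,sys.argv[1:]))
E
python3 -m jog '[0.087,0.037,-0.026,0,0.47, 0.087,0.037,-0.026,0,0, 0.087,0.037,-0.026,0,0, 0.087,0.037,-0.026,0,0, 0.087,0.037,-0.026,0,0, 0.087,0.037,-0.026,0,0, 0.087,0.037,-0.026,0,0, 0.087,0.037,-0.026,0,0, 0.087,0.037,-0.026,0,0, 0.087,0.037,-0.026,0,0, 0.087,0.004,-0.041,0,0, 0.087,0.004,-0.041,0,0, 0.087,0.004,-0.041,0,0, 0.087,0.004,-0.041,0,0, 0.087,0.004,-0.041,0,0, 0.087,0.004,-0.041,0,0, 0.087,0.004,-0.041,0,0, 0.087,0.004,-0.041,0,0, 0.087,0.004,-0.041,0,0, 0.087,0.004,-0.041,0,0]' 20; python3 go.py .448 .128 .09 10.6
```

```text
time: 3.1
position: [0.442, 0.1349, 0.2449]
tool_rot: [0.996, 0.092, 0.001, 0.0]
ft_force: [0.6, -1.0, -0.0]
grip_width: 0.087
grip_force: 0.0
t 3.1 pos [0.442  0.1349 0.2449] yaw 10.58 z [ 0.001  0.    -1.   ] F [ 0.58 -1.   -0.02] M [ 0.04 -0.04  0.01] w 0.087 g 0.0
roll -0.002 shift mm after roll [  4.7   7.8 154.9]
```

```bash
python3 -m jog '[0.087,0.005,0.008,0.035,0, 0.087,0,0,0.035,0, 0.087,0,0,0.035,0, 0.087,0,0,0.035,0, 0.087,0,0,0,0, 0.087,0,0,0.03,0, 0.087,0,0,0.03,0, 0.087,0,0,0.013,0, 0.087,0,0,0,0, 0.087,0,0,0,0]' 20; python3 go.py .448 .128 .031 10.6
```

```text
time: 4.35
position: [0.4492, 0.1267, 0.0326]
tool_rot: [0.996, 0.092, 0.001, 0.0]
ft_force: [-0.8, 0.3, 1.0]
grip_width: 0.0869
grip_force: 0.0
t 4.35 pos [0.4492 0.1267 0.0326] yaw 10.59 z [ 0.002  0.    -1.   ] F [-0.84  0.27  0.95] M [-0.02  0.04 -0.01] w 0.0869 g 0.0
roll -0.001 shift mm after roll [-0.9 -1.5  1.6]
```

Within tolerance; close gently, then firm up and lift.

```bash
python3 -m jog '[0.03,-0.001,-0.001,0.0015,0, 0.03,0,0,0,0, 0.03,0,0,0,0, 0.03,0,0,0,0, 0.03,0,0,0,0, 0.03,0,0,0,0, 0.03,0,0,0,0, 0.03,0,0,0,0]' 30; python3 go.py .448 .128 .031 10.6
```

```text
time: 5.35
position: [0.4472, 0.1274, 0.03]
tool_rot: [0.996, 0.092, -0.0, 0.0]
ft_force: [-0.0, -0.0, -0.4]
grip_width: 0.0417
grip_force: 30.0
t 5.35 pos [0.4472 0.1274 0.03  ] yaw 10.58 z [-0. -0. -1.] F [-0.02 -0.03 -0.44] M [0.   0.02 0.01] w 0.0417 g 30.0
roll -0.002 shift mm after roll [ 0.9 -0.5 -1. ]
```

```bash
python3 -m jog '[0.03,0,0,-0.01,0, 0.03,0,0,-0.03,0, 0.03,0,0,-0.03,0.5, 0.03,0,0,-0.03,0.5, 0.03,0,0,-0.03,0.5, 0.03,0,0,-0.02,0.59, 0.03,0,0,0,0, 0.03,0.03,0.027,0,0, 0.03,0.03,0.027,0,0, 0.03,0.03,0.027,0,0, 0.03,0.03,0.027,0,0, 0.03,0.03,0.027,0,0, 0.03,0.03,0.027,0,0, 0.03,0,0,0,0, 0.03,0,0,0,0, 0.03,0,0,0,0]' 30; python3 go.py .5954 -.0638 .125 -10.3
python3 - <<'E'
from rig import robot
import cv2,numpy as np
a=[]
for c,(x,y) in(("top",(336,157)),("scene",(341,230))):
    im=robot.camera(c); cv2.imwrite(f"pics/{c}2.png",im); a.append(cv2.resize(im[y-55:y+55,x-55:x+55],(400,400),interpolation=cv2.INTER_CUBIC))
cv2.imwrite("pics/hov.png",np.hstack(a))
E
```

```text
time: 7.35
position: [0.5939, -0.063, 0.1794]
tool_rot: [0.996, -0.089, -0.001, -0.0]
ft_force: [0.7, -1.1, -0.4]
grip_width: 0.0417
grip_force: 30.0
t 7.35 pos [ 0.5939 -0.063   0.1794] yaw -10.23 z [-0.002  0.001 -1.   ] F [ 0.67 -1.11 -0.36] M [ 0.03  0.   -0.01] w 0.0417 g 30.0
roll 0.007 shift mm after roll [ 1.6  0.5 54.4]
```

View pics/hov.png

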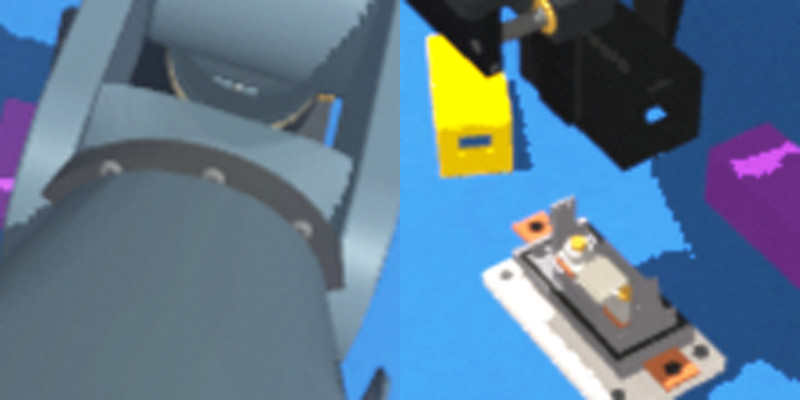

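```bash
python3 -m jog '[0.03,0.0015,0.0005,0.02,0, 0.03,0,0,0.03,0, 0.03,0,0,0.02,0, 0.03,0,0,0,0, 0.03,0,0,0,0, 0.03,0,0,0,0]' 30; python3 go.py .5954 -.0638 .108 -10.3
python3 - <<'E'
from fit import *
o=robot.get_obs(); rim=o["position"][2]-.030; print("rim",rim)
im=robot.camera("scene"); cv2.imwrite("pics/scene3.png",im)
x0,y0,h,K=341,240,42,7
a=cv2.resize(im[y0-h:y0+h,x0-h:x0+h],None,fx=K,fy=K,interpolation=cv2.INTER_CUBIC)
a=cv2.convertScaleAbs(a,alpha=1.6,beta=15)
q=((proj("scene",place(LID[0],[.5949,-.0618,np.radians(-10.35)],rim))-[x0,y0]+h+.5)*K).astype(int)
for i in range(8):
    for j in(1,2,4):
        if not i&j: cv2.line(a,tuple(q[i].tolist()),tuple(q[i|j].tolist()),(0,0,255),1)
cv2.imwrite("pics/ov3.png",a)
E
```

```text
time: 8.2
position: [0.5975, -0.065, 0.1113]
tool_rot: [0.996, -0.09, 0.001, 0.0]
ft_force: [0.2, -0.2, -0.4]
grip_width: 0.0416
grip_force: 30.0
t 8.2 pos [ 0.5975 -0.065   0.1113] yaw -10.3 z [ 0.002 -0.001 -1.   ] F [ 0.23 -0.17 -0.42] M [ 0.05 -0.02 -0.  ] w 0.0416 g 30.0
roll 0.0 shift mm after roll [-2.2 -0.8  3.3]
rim 0.0812825031503592
```

View pics/ov3.png

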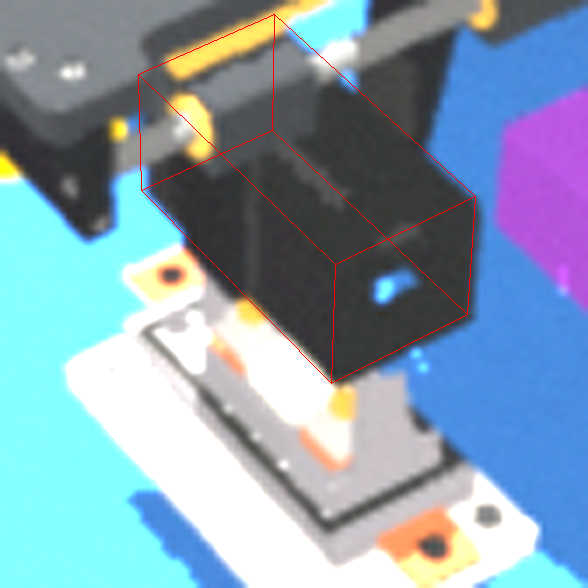

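```bash
python3 - <<'E'
from fit import *
im=cv2.imread("pics/scene3.png"); c=(341,240);h=42
a=cv2.resize(im[c[1]-h:c[1]+h,c[0]-h:c[0]+h],None,fx=S,fy=S,interpolation=cv2.INTER_CUBIC)
roi=np.zeros(a.shape[:2],bool); k=S/7
roi[int(225*k):int(430*k),int(225*k):int(520*k)]=1
for th in(70,85,100):
    d=(a[...,0]<th); n,l,st,_=cv2.connectedComponentsWithStats(d.astype(np.uint8)); d=l==l[int(280*k),int(300*k)]
    ig=~roi; ig=ig|False
    # window inside end wall
    w=np.zeros_like(roi); w[int(255*k):int(310*k),int(360*k):int(430*k)]=1
    p,f=fit([("scene",c,h,d,ig|w)],LID,[.5965,-.062,-.18],.0813); print(th,p.round(4),np.degrees(p[2]).round(2),round(f,3))
    best=min(((((render("scene",LID,[x,y,np.radians(-10.3)],c,h,.0813)^d)&roi&~w).sum(),x,y) for x in np.arange(.591,.601,.0005) for y in np.arange(-.068,-.056,.0005)))
    print(best)
E
python3 go.py .5954 -.0638 .108 -10.3
```

```text
70 [ 0.5965 -0.063  -0.1432] -8.2 0.014
(np.int64(1151), np.float64(0.5969999999999993), np.float64(-0.0625))
85 [ 0.5971 -0.0631 -0.1448] -8.3 0.012
(np.int64(1288), np.float64(0.5974999999999993), np.float64(-0.0625))
100 [ 0.5977 -0.0636 -0.1368] -7.84 0.014
(np.int64(1461), np.float64(0.5979999999999992), np.float64(-0.0625))
t 8.25 pos [ 0.5974 -0.0651  0.1112] yaw -10.3 z [ 0.002 -0.001 -1.   ] F [ 0.41  0.12 -1.41] M [ 0.03  0.02 -0.01] w 0.0416 g 30.0
roll -0.0 shift mm after roll [-2.2 -0.9  3.2]
```

```bash
python3 -m jog '[0.03,-0.0023,-0.0006,0.003,0, 0.03,0,0,0,0, 0.03,0,0,0,0, 0.03,0,0,0,0, 0.03,0,0,0.005,0, 0.03,0,0,0.005,0, 0.03,0,0,0.005,0, 0.03,0,0,0.005,0, 0.03,0,0,0,0, 0.03,0,0,0,0, 0.03,0,0,0,0]' 30; python3 go.py .5952 -.0641 .085 -10.3
```

```text
time: 9.62
position: [0.5947, -0.064, 0.0873]
tool_rot: [0.996, -0.09, 0.0, 0.0]
ft_force: [0.6, 0.1, -0.5]
grip_width: 0.042
grip_force: 30.0
t 9.62 pos [ 0.5947 -0.064   0.0873] yaw -10.32 z [ 0. -0. -1.] F [ 0.62  0.06 -0.51] M [0.01 0.01 0.01] w 0.042 g 30.0
roll -0.002 shift mm after roll [ 0.5 -0.   2.3]
```

```bash
python3 -m jog '[0.03,0.0005,0,0.002,0, 0.03,0,0,0.002,0, 0.03,0,0,0.002,0, 0.03,0,0,0.002,0, 0.03,0,0,0,0, 0.03,0,0,0,0]' 40; python3 go.py .5952 -.0641 .085 -10.3;python3 -m jog '[0.03,0,0,0.001,0, 0.03,0,0,0.001,0, 0.03,0,0,0.001,0, 0.03,0,0,0,0]';python3 -m jog '[0.03,0,0,0.001,0, 0.03,0,0,0.001,0, 0.03,0,0,0,0]'
```

```text
time: 10.38
position: [0.595, -0.0641, 0.079]
tool_rot: [0.996, -0.09, -0.0, -0.0]
ft_force: [0.1, 0.1, -0.3]
grip_width: 0.0416
grip_force: 40.0
t 10.38 pos [ 0.595  -0.0641  0.079 ] yaw -10.31 z [-0.  0. -1.] F [ 0.06  0.06 -0.27] M [ 0.06 -0.03 -0.03] w 0.0416 g 40.0
roll -0.001 shift mm after roll [ 0.2  0.  -6. ]
time: 10.88
position: [0.5951, -0.0641, 0.076]
tool_rot: [0.996, -0.09, 0.0, 0.0]
ft_force: [-0.8, -0.3, -1.3]
grip_width: 0.0416
grip_force: 40.0
time: 11.25
position: [0.5951, -0.0641, 0.074]
tool_rot: [0.996, -0.09, 0.0, 0.0]
ft_force: [0.3, 0.7, -1.2]
grip_width: 0.042
grip_force: 40.0
```

```bash
for i in 1; do python3 -m jog '[0.03,0,0,0.0005,0, 0.03,0,0,0.0005,0, 0.03,0,0,0.0005,0, 0.03,0,0,0.0005,0]'|grep -E 'pos|ft_'; python3 -m jog '[0.03,0,0,0.0005,0, 0.03,0,0,0.0005,0, 0.03,0,0,0.0005,0, 0.03,0,0,0.0005,0]'|grep -E 'pos|ft_';python3 -m jog '[0.03,0,0,0.0005,0, 0.03,0,0,0.0005,0, 0.03,0,0,0.0005,0, 0.03,0,0,0.0005,0]'|grep -E 'pos|ft_'; done; python3 go.py .5952 -.0641 .085 -10.3
```

```text
position: [0.5951, -0.0641, 0.0721]
ft_force: [0.2, -0.8, -0.0]
position: [0.5951, -0.0641, 0.0701]
ft_force: [1.3, -0.3, 0.3]
position: [0.5951, -0.0641, 0.0681]
ft_force: [-0.3, 0.2, 1.5]
t 12.75 pos [ 0.5951 -0.0641  0.0681] yaw -10.31 z [ 0. -0. -1.] F [-0.28  0.2   1.49] M [ 0.06 -0.11  0.02] w 0.0416 g 40.0
roll -0.001 shift mm after roll [  0.1   0.  -16.9]
```

```bash
python3 -m jog '[0.03,0,0,0.0005,0, 0.03,0,0,0.0005,0]'|grep -E 'pos|ft_'; python3 -m jog '[0.03,0,0,0.0005,0, 0.03,0,0,0.0005,0]'|grep -E 'pos|ft_';python3 go.py .5952 -.0641 .085 -10.3
```

```text
position: [0.5951, -0.0641, 0.0671]
ft_force: [0.2, -0.3, 1.7]
position: [0.5951, -0.0641, 0.0661]
ft_force: [0.4, 0.1, 2.6]
t 13.25 pos [ 0.5951 -0.0641  0.0661] yaw -10.31 z [ 0. -0. -1.] F [0.44 0.11 2.56] M [ 0.01 -0.08 -0.02] w 0.0417 g 40.0
roll -0.001 shift mm after roll [  0.1   0.  -18.9]
```

```bash
python3 -m jog '[0.03,0,0,0.0005,0, 0.03,0,0,0.0005,0]'|grep -E 'pos|ft_'; python3 go.py .5952 -.0641 .085 -10.3
```

```text
position: [0.5951, -0.0641, 0.0652]
ft_force: [-0.2, 0.2, 3.2]
t 13.5 pos [ 0.5951 -0.0641  0.0652] yaw -10.31 z [ 0. -0. -1.] F [-0.23  0.24  3.16] M [ 0.03 -0.09  0.04] w 0.042 g 40.0
roll -0.001 shift mm after roll [  0.1  -0.  -19.8]
```

Hooks are bending; keep going at 4 mm/s in 1 mm steps.

```bash
python3 -m jog '[0.03,0,0,0.0005,0, 0.03,0,0,0.0005,0]'|grep -E 'pos|ft_'; python3 -m jog '[0.03,0,0,0.0005,0, 0.03,0,0,0.0005,0]'|grep -E 'pos|ft_'
```

```text
position: [0.5952, -0.0641, 0.0642]
ft_force: [0.3, 0.3, 4.3]
position: [0.5952, -0.0641, 0.0633]
ft_force: [-0.4, -0.2, 4.9]
```

```bash
python3 -m jog '[0.03,0,0,0.0005,0, 0.03,0,0,0.0005,0]'|grep -E 'pos|ft_'; python3 go.py .5952 -.0641 .085 -10.3
```

```text
position: [0.5953, -0.0641, 0.0624]
ft_force: [0.4, -0.8, 6.3]
t 14.25 pos [ 0.5953 -0.0641  0.0624] yaw -10.31 z [ 0.001 -0.    -1.   ] F [ 0.37 -0.76  6.28] M [ 0.04 -0.01  0.03] w 0.0416 g 40.0
roll -0.001 shift mm after roll [ -0.1  -0.  -22.6]
```

```bash
python3 -m jog '[0.03,0,0,0.0005,0, 0.03,0,0,0.0005,0]'|grep -E 'pos|ft_'
```

```text
position: [0.5954, -0.0641, 0.0617]
ft_force: [0.5, -0.4, 8.2]
```

```bash
python3 -m jog '[0.03,0,0,0.0005,0]'|grep -E 'pos|ft_'
```

```text
position: [0.5954, -0.0642, 0.0612]
ft_force: [0.7, 0.3, 6.6]
```

```bash
python3 -m jog '[0.03,0,0,0.0005,0]'|grep -E 'pos|ft_'; python3 go.py .5952 -.0641 .085 -10.3
```

```text
position: [0.5946, -0.0639, 0.0595]
ft_force: [0.1, -0.6, -2.7]
t 14.75 pos [ 0.5946 -0.0639  0.0595] yaw -10.31 z [-0.001  0.    -1.   ] F [ 0.15 -0.57 -2.68] M [ 0.   -0.02  0.04] w 0.0417 g 40.0
roll -0.001 shift mm after roll [  0.7   0.  -25.5]
```

```bash
python3 -m jog '[0.03,0,0,0.0005,0, 0.03,0,0,0,0]'|grep -E 'pos|ft_'
```

```text
position: [0.5945, -0.0639, 0.059]
ft_force: [0.2, -0.0, -0.7]
```

```bash
python3 -m jog '[0.03,0,0,0.0005,0]'|grep -E 'pos|ft_'
```

```text
position: [0.5945, -0.0639, 0.0589]
ft_force: [-1.4, 0.6, 5.7]
```

```bash
python3 -m jog '[0.03,0,0,0.0005,0]'|grep -E 'pos|ft_'; python3 go.py .5952 -.0641 .085 -10.3
```

```text
position: [0.5945, -0.0639, 0.0589]
ft_force: [-2.3, 1.4, 6.7]
t 15.25 pos [ 0.5945 -0.0639  0.0589] yaw -10.31 z [-0.001  0.    -1.   ] F [-2.26  1.39  6.69] M [0.08 0.35 0.05] w 0.0415 g 40.0
roll -0.001 shift mm after roll [  0.8   0.1 -26.1]
```

```bash
python3 -m jog '[0.03,0,0,0.0003,0, 0.03,0,0,0,0]'|grep -E 'pos|ft_'; python3 -m jog '[0.03,0,0,-0.001,0, 0.03,0,0,0,0, 0.065,0,0,0,0, 0.065,0,0,0,0, 0.065,0,0,0,0, 0.065,0,0,0,0]'; python3 -m jog '[0.065,0,0,-0.005,0, 0.065,0,0,-0.02,0, 0.065,0,0,-0.04,0, 0.065,0,0,-0.04,0, 0.065,0,0,-0.04,0, 0.065,0,-0.05,0,0, 0.065,0,-0.05,0,0, 0.065,-0.05,0,0,0, 0.065,-0.05,0,0,0, 0.065,-0.05,0,0,0, 0.065,0,0,0,0, 0.065,0,0,0,0]'
python3 - <<'E'
from rig import robot
import cv2,numpy as np
a=[]
for c,(x,y) in(("top",(336,157)),("scene",(341,250))):
    im=robot.camera(c); cv2.imwrite(f"pics/{c}4.png",im); a.append(cv2.resize(im[y-45:y+45,x-45:x+45],(400,400),interpolation=cv2.INTER_CUBIC))
cv2.imwrite("pics/end.png",np.hstack(a))
E
```

```text
position: [0.5944, -0.0639, 0.0589]
ft_force: [-1.8, 1.3, 6.1]
time: 16.25
position: [0.595, -0.0641, 0.0592]
tool_rot: [0.996, -0.09, 0.0, 0.0]
ft_force: [-0.0, -0.7, -0.2]
grip_width: 0.0639
grip_force: 0.0
time: 17.75
position: [0.4665, 0.0611, 0.205]
tool_rot: [0.996, -0.09, 0.001, 0.0]
ft_force: [0.4, -0.8, 0.5]
grip_width: 0.0647
grip_force: 0.0
```

View pics/end.png

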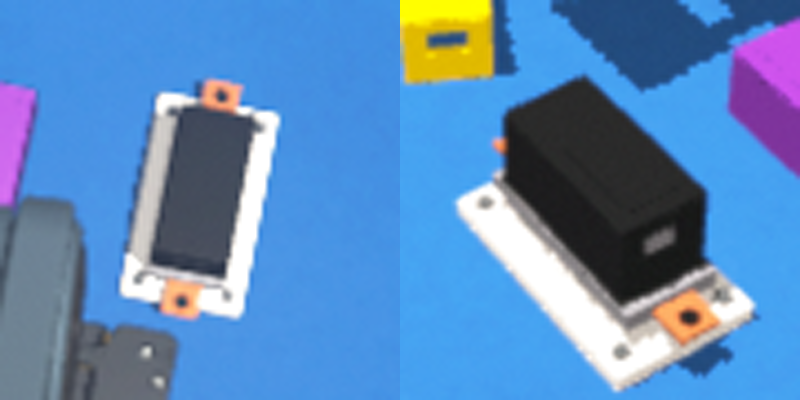

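The picture shows the lid squarely on the holder (top crop 205,190; scene crop 605,190) with a hook behind the near window. I'll check height and tilt numerically.

```bash
python3 - <<'E'
from fit import *
im=cv2.imread("pics/scene4.png"); c=(341,250);h=40
a=cv2.resize(im[c[1]-h:c[1]+h,c[0]-h:c[0]+h],None,fx=S,fy=S,interpolation=cv2.INTER_CUBIC)
d=(a.max(2)<75); n,l,st,_=cv2.connectedComponentsWithStats(d.astype(np.uint8))
k=S*80/90/ (400/90*80/80) ; q=((np.array([600-400,190])/400*90-45)+h)*S; d=l==l[int(q[1]),int(q[0])]
d=cv2.morphologyEx(d.astype(np.uint8),cv2.MORPH_CLOSE,np.ones((45,45)))>0
print(d.sum())
def rend(v):
    P=LID[0].copy(); P[:,2]+=v[3]/1e3+P[:,0]*v[4]/100
    return render("scene",[P],[v[0]/1e3,v[1]/1e3,np.radians(v[2])],c,h)
f=lambda v:(rend(v)^d).sum()
v0=np.array([594.9,-61.8,-10.35,29,0])
for r in range(4):
    b=minimize(f,v0,method="Nelder-Mead",options=dict(initial_simplex=np.vstack([v0]+[v0+e for e in np.diag([2,2,1,3,4.])*(-1)**r]),maxiter=600)); v0=b.x
print("x y yaw rimz pitch%",b.x.round(2),b.fun)
E
```

```text
50784
x y yaw rimz pitch% [ 5.9487e+02 -6.1560e+01 -1.1880e+01  2.6410e+01  5.2000e-01] 1674.0
```

```bash
python3 -c "
from rig import robot
print(robot.hand_in())"
```

```text
the job is handed in; nothing more can be done
None
```

The black 84 mm lid is pressed onto the fuse holder, level, with a push that peaked at about 8 N. The force fell away in one clear drop, which I took as both hooks clicking; the job is handed in at about 18 s with the robot clear of everything.

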